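# Touch off a marble block with the depth gauge's pins

### The arm

A 6-joint arm with a two-finger parallel gripper is mounted at the origin on a cart in front of the work surface, level with it; the furniture and walls round the work are solid. World frame = base frame: x ahead of the robot, y to its left, z up, the work surface at z = 0. Lengths are in m, angles in rad, forces in N, time in s.
With the tool pointing down it reaches from about 0.325 to 0.875 m from the base axis. Payload 4.4 kg.
Tool frame: the origin (TCP) lies at the very end of the fingers, on their centre line; the grasp point (between the pads) lies 19 mm behind it; y points along the fingers, x is the direction in which the jaws open and shut, and the axes are right-handed (so a half turn about y gives the same grasp; the last joint's range is limited). The gripper opens to 85 mm and grips with 20 to 120 N. Pads are 22 mm wide; open, the fingers measure 114 mm over their backs; the gripper's body (76 mm by 85 mm) begins 54 mm behind the grasp point. The pads swing forward as they close: fully open they stand 13 mm farther back than shut.
Start: joints at [-1.496, 0.207, 1.542, -0, 1.393, -0.15], TCP at [0.128, -0.561, 0.231] pointing down, gripper open.
Joint ranges: [-2.73, 2.73], [-0.86, 2.22], [0.23, 2.46], [-1.11, 4.25], [0.08, 2.63], [-2.82, 2.82]. Speed limits (rad/s): [2.79, 2.79, 3.14, 3.14, 3.14, 3.14].

### API

Orientations are given as a 3x3 rotation matrix whose columns are the frame's x, y, z axes.
In Python, from plant import env gives the robot as it stands.
- The arm moves only by the tool drive_tool, never from a script. Its argument "steps" is a list that holds one entry, the list of rows, each a list of 7 numbers: the shift along the tool's x, y, z in cm, then the turn, a rotation vector about the tool's x, y, z in degrees, then the opening, from -1 (shut) to 1 (fully open), so that 0 is half open. In form: [[[dx, dy, dz, wx, wy, wz, gripper], ...]]. A call has exactly 10 rows; each row shifts and turns the commanded pose from where the row before left it, along the tool's axes as they then stand; what a row does not reach is not made up. A row lasts 1/8 s, in which the tool goes at most 62.5 mm and 10.7 degrees, less where a joint would pass 70% of its speed; a pose out of reach is approached as far as the arm can. A call with a gripper value outside its range is refused whole. The fingers move at their own pace and stop on an object; the grip force is fixed at half the most. Time passes only in rows, so rows that do not move let the fingers close, or fill a call up. It gives the time, the measured TCP pose, the force and the opening at its end, in the units of the state.
- env.state(): the state, without advancing time (a new reading comes with each control period).
- env.get_image(name): name is "scene" or "top"; returns a dict with "frame" (480x640x3 uint8, red, green, blue), "fov_y" (degrees; the focal length in pixels is half the picture's height over the tangent of half this angle, whatever the lens; pixels are square), "cx", "cy" (the principal point, pixels), "dist_coeffs" ([k1, k2, p1, p2, k3] as OpenCV has them; the pictures are not rectified), "R" (3x3) and "t" (3): a world point X has camera coordinates R X + t. Camera axes: x right, y down, z forward; pixel columns grow to the right and rows downward; lengths in m; the calibration is good to about 2 mm. A picture is of the moment at which its call begins. There is no depth.
- env.close_job(): hands the job in, once; it reports no verdict.
The state is a dict: "time": time; "joint_pos": joint angles; "joint_vel": joint speeds; "joint_efforts": joint torques, N m; "position": TCP position; "tcp_rot": TCP orientation; "force": force on the tool from outside, world axes, zero at the start; "wrist_torque": the same for the moment, N m; "gripper_width": finger opening in m.
Only numpy, scipy, OpenCV 4.12 (cv2) and the standard library are available. Lean on these libraries where they do the work, as an engineer would, in place of code of your own. Each camera call takes 0.05 s, during which the arm holds its last target. There are 200 camera calls.

### The job

Set the depth gauge on the marble block: with your fingertips lightly push the red pin, then the yellow pin, then the blue pin straight down, each until its rubber foot rests on the stone and before you start the next. Only push the heads from above: do not grip the pins or pull them up, do not press hard, leave the black pin as it is, and keep off the gauge's bar and the things lying around.

Things in the scene. Friction and masses are not known exactly. Their poses are not given: they have to be found in the camera images.
- bridge: Bolted-down depth gauge and the stone under it, one fixed unit: a pale marble block (144 x 236 x 45 mm) bridged by a flat aluminium bar (40 x 330 x 14 mm) that runs along the unit's y axis. Origin on the bench under the middle; z up. The bar's top is 109 mm above the bench, the stone's top 45 mm. Four upright pins stand in a row on the bar's centre line, at y = +105, +35, -35 and -105 mm; which colour stands where varies.
- red_top (a point): Centre of the top of the red pin's round head (30 mm across, 10 mm thick), facing straight up; it moves with the pin. The head is sprung on the pin: it gives only above about 3 N, then 1 mm per 2.5 N, up to 7 mm, and springs back. It is 157 mm above the bench at pin value 0 and 127 mm when the pin's foot rests on the stone.
- red_pin (a joint): How far the red pin is pushed down, m: 0 fully up, 0.030 when its rubber foot rests on the stone; it starts at 0.004 to 0.010. It slides with a friction of about 2 N, stays where it is left, and stops hard at the stone.
- yellow_top (a point): Centre of the top of the yellow pin's round head (30 mm across, 10 mm thick), facing straight up; it moves with the pin. The head is sprung on the pin: it gives only above about 3 N, then 1 mm per 2.5 N, up to 7 mm, and springs back. It is 157 mm above the bench at pin value 0 and 127 mm when the pin's foot rests on the stone.
- yellow_pin (a joint): How far the yellow pin is pushed down, m: 0 fully up, 0.030 when its rubber foot rests on the stone; it starts at 0.004 to 0.010. It slides with a friction of about 2 N, stays where it is left, and stops hard at the stone.
- blue_top (a point): Centre of the top of the blue pin's round head (30 mm across, 10 mm thick), facing straight up; it moves with the pin. The head is sprung on the pin: it gives only above about 3 N, then 1 mm per 2.5 N, up to 7 mm, and springs back. It is 157 mm above the bench at pin value 0 and 127 mm when the pin's foot rests on the stone.
- blue_pin (a joint): How far the blue pin is pushed down, m: 0 fully up, 0.030 when its rubber foot rests on the stone; it starts at 0.004 to 0.010. It slides with a friction of about 2 N, stays where it is left, and stops hard at the stone.
- black_top (a point): Centre of the top of the black pin's round head (30 mm across, 10 mm thick), facing straight up; it moves with the pin. The head is sprung on the pin: it gives only above about 3 N, then 1 mm per 2.5 N, up to 7 mm, and springs back. It is 157 mm above the bench at pin value 0 and 127 mm when the pin's foot rests on the stone.
- black_pin (a joint): How far the black pin is pushed down, m: 0 fully up, 0.030 when its rubber foot rests on the stone; it starts at 0.004 to 0.010. It slides with a friction of about 2 N, stays where it is left, and stops hard at the stone.
- tape_measure: Yellow tape measure, 55 x 85 x 62 mm, loose bystander; origin under its middle.
- wood_wedge: Wooden wedge, 34 x 110 x 26 mm, loose bystander; origin under its middle.
- sand_block: Grey-beige sanding block, 66 x 79 x 30 mm, loose bystander; origin under its middle.

How it is judged:
By the outcome, as a careful person would: the job done as asked, in the order asked, and still so for the second after the job is handed in, with the robot touching nothing.
It also fails if it takes over 51 s, if anything falls off the work surface, if the arm or the gripper's body presses on something with over 40 N, if the wrist force passes 120 N, or if a joint passes its speed limit or range.

## Working session

There is one attempt and no reset: what is moved stays moved. The work goes in short steps, Python scripts to look and compute and a tool call to move; the robot and the scene stay as the last step left them, time stands still between calls to the robot, and variables do not carry over. Pictures are saved under pics/ and viewed, about 8 in all and at most 12, crops included, and the job is handed in when it is done.

Besides the shell and the picture viewer there is one more tool, called after "Request:" by a JSON object that holds its "fn" and its "kwargs", one argument or row to a line. drive_tool: Moves the arm, as the interface text tells. Its arguments: {"type":"object","properties":{"steps":{"type":"array"}},"required":["steps"]}

```bash
mkdir -p pics
python3 - <<'E'
from plant import env
import cv2,pickle
s=env.state(); print(s)
for n in("scene","top"):
    d=env.get_image(n); pickle.dump(d,open(n+"0.pkl","wb"))
    cv2.imwrite(f"pics/{n}0.png",d["frame"][:,:,::-1]); print(n,{k:d[k] for k in d if k!="frame"})
E
```

```text
{'time': 0.0, 'joint_pos': array([-1.49649284e+00,  2.07430818e-01,  1.54298161e+00,  3.10148117e-05,
        1.39349974e+00, -1.50470909e-01]), 'joint_vel': array([-1.44778559e-03,  1.94339280e-05, -3.10189115e-04, -4.61491883e-04,
        2.57569051e-04, -1.03332964e-03]), 'joint_efforts': array([ 1.42491306e-03, -3.83037722e+01, -2.91593242e+01, -2.85348534e-05,
        1.03158387e-02,  1.12220437e-05]), 'position': array([ 0.12811686, -0.55975788,  0.23010651]), 'tcp_rot': array([[ 2.22880914e-01, -1.41745526e-04,  9.74845669e-01],
       [-9.74842992e-01,  2.31538658e-03,  2.22880639e-01],
       [-2.28873691e-03, -9.99997309e-01,  3.77875844e-04]]), 'force': array([-0.01006527, -0.83397985, -0.17101456]), 'wrist_torque': array([-0.00461857,  0.0217041 , -0.01040199]), 'gripper_width': 0.08542547454225376}
scene {'fov_y': 55.457579224108116, 'cx': 324.9677771276815, 'cy': 238.51099543903487, 'dist_coeffs': array([-0.01310804,  0.        ,  0.        ,  0.        ,  0.        ]), 'R': array([[ 0.99791179, -0.06090973, -0.02149555],
       [-0.05647521, -0.66127996, -0.74801027],
       [ 0.03134653,  0.74766224, -0.66333896]]), 't': array([-0.57576964,  0.10705548,  1.0149825 ])}
top {'fov_y': 47.17893362463138, 'cx': 322.3415612959539, 'cy': 230.49455498362005, 'dist_coeffs': array([0.04855132, 0.        , 0.        , 0.        , 0.        ]), 'R': array([[ 0.01937669, -0.99980974, -0.00224097],
       [-0.99618041, -0.01911538, -0.08520084],
       [ 0.08514179,  0.00388332, -0.99636128]]), 't': array([-0.03567123,  0.57212679,  1.4365002 ])}
```

View pics/scene0.png

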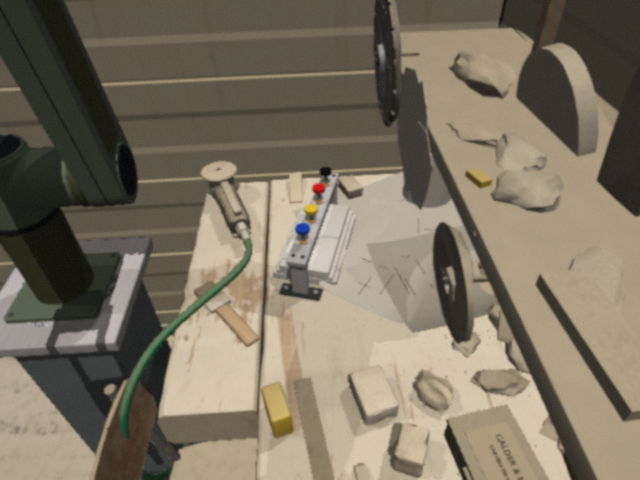

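View pics/top0.png

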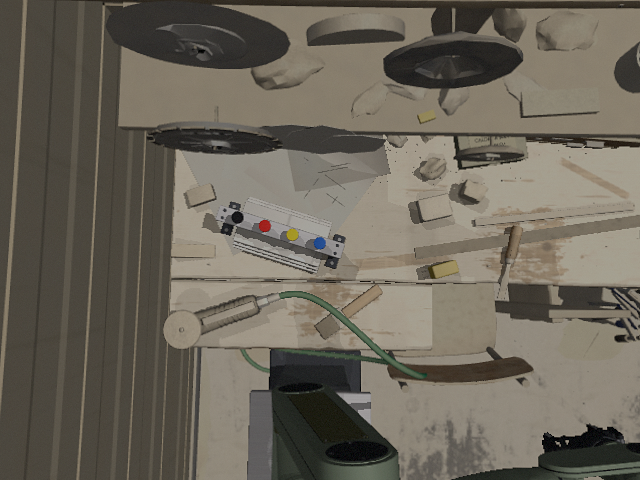

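The top view shows the row as black (237,217), red (265,226), yellow (292,235), blue (320,243). In the scene view black is (326,173), red (319,188), yellow (311,211) and blue (303,231). Next I triangulate the heads.

```bash
cat > meas.py <<'E'
import cv2,numpy as np
HSV={"red":[((0,150,60),(8,255,255)),((172,150,60),(180,255,255))],"yellow":[((20,140,60),(32,255,255))],"blue":[((105,130,50),(125,255,255))],"black":[((0,0,0),(180,255,42))]}
ROI={"top":(205,200,350,262),"scene":(285,160,345,245)}
def cam(d):
    f=240/np.tan(np.radians(d["fov_y"]/2)); return np.array([[f,0,d["cx"]],[0,f,d["cy"]],[0,0,1.]])
def ray(d,uv):
    p=cv2.undistortPoints(np.array([[uv]],float),cam(d),d["dist_coeffs"])[0,0]
    v=d["R"].T@np.array([*p,1]); return -d["R"].T@d["t"],v/np.linalg.norm(v)
def blobs(d,name):
    x0,y0,x1,y1=ROI[name]; h=cv2.cvtColor(d["frame"],cv2.COLOR_RGB2HSV)[y0:y1,x0:x1]; o={}
    for c,rs in HSV.items():
        m=sum(cv2.inRange(h,np.array(a),np.array(b)) for a,b in rs)
        n,l,st,ce=cv2.connectedComponentsWithStats(m)
        if n<2: continue
        k=1+st[1:,4].argmax(); o[c]=(ce[k]+[x0,y0],st[k,2:5])
    return o
def plane(d,uv,z):
    o,v=ray(d,uv); return o+v*(z-o[2])/v[2]
def tri(a,b):
    A=np.zeros((3,3));r=np.zeros(3)
    for o,v in(a,b):
        P=np.eye(3)-np.outer(v,v);A+=P;r+=P@o
    x=np.linalg.solve(A,r); return x,[np.linalg.norm(np.cross(x-o,v)) for o,v in(a,b)]
E
python3 - <<'E'
from meas import *; import pickle
S=pickle.load(open("scene0.pkl","rb"));T=pickle.load(open("top0.pkl","rb"))
bs,bt=blobs(S,"scene"),blobs(T,"top")
np.set_printoptions(precision=4,suppress=True)
for c in HSV:
    print(c,bs.get(c),bt.get(c))
    if c in bs and c in bt:
        x,e=tri(ray(S,bs[c][0]),ray(T,bt[c][0])); print("  tri",x,e,"top@.147",plane(T,bt[c][0],.147))
def crop(d,r,k): 
    x0,y0,x1,y1=r; return cv2.resize(d["frame"][y0:y1,x0:x1,::-1],None,fx=k,fy=k,interpolation=cv2.INTER_CUBIC)
a=crop(T,(200,185,355,280),5);b=crop(S,(270,155,370,305),4)
cv2.imwrite("pics/c1.png",cv2.resize(a,(775,475)));cv2.imwrite("pics/c2.png",b)
E
```

```text
red (array([318.3736, 187.9451]), array([12, 10, 91], dtype=int32)) (array([264.2613, 225.5315]), array([ 12,  12, 111], dtype=int32))
  tri [0.572  0.1164 0.1482] [np.float64(0.00047710980370656395), np.float64(0.0004771098037066819)] top@.147 [0.5716 0.1165 0.147 ]
yellow (array([310.7075, 208.9623]), array([ 12,  11, 106], dtype=int32)) (array([291.844, 234.367]), array([ 12,  12, 109], dtype=int32))
  tri [0.5521 0.0492 0.1422] [np.float64(0.0004045404598097165), np.float64(0.00040454045980975456)] top@.147 [0.5514 0.0489 0.147 ]
blue (array([302.1404, 228.6053]), array([ 13,  11, 114], dtype=int32)) (array([319.2222, 242.7963]), array([ 12,  12, 108], dtype=int32))
  tri [ 0.5325 -0.0181  0.1456] [np.float64(0.00032434315141734844), np.float64(0.0003243431514173453)] top@.147 [ 0.5321 -0.0181  0.147 ]
black (array([325.    , 171.1875]), array([ 9,  8, 64], dtype=int32)) (array([236.9703, 217.0792]), array([ 11,  11, 101], dtype=int32))
  tri [0.5912 0.1834 0.1478] [np.float64(0.00023412300883837855), np.float64(0.0002341230088386009)] top@.147 [0.591  0.1835 0.147 ]
```

View pics/c1.png

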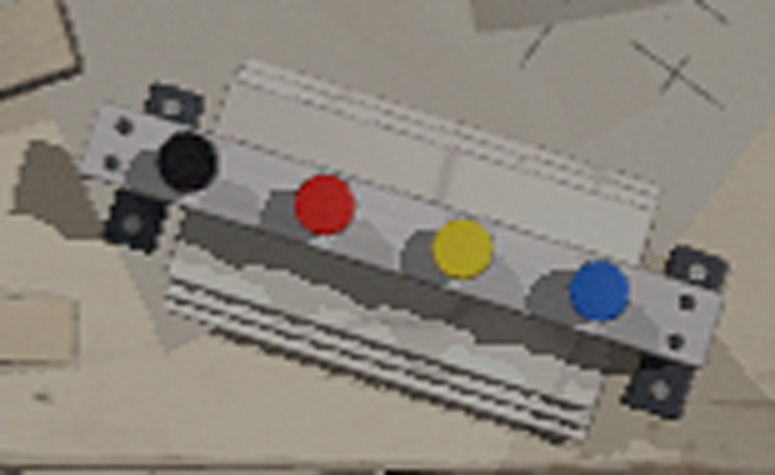

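View pics/c2.png

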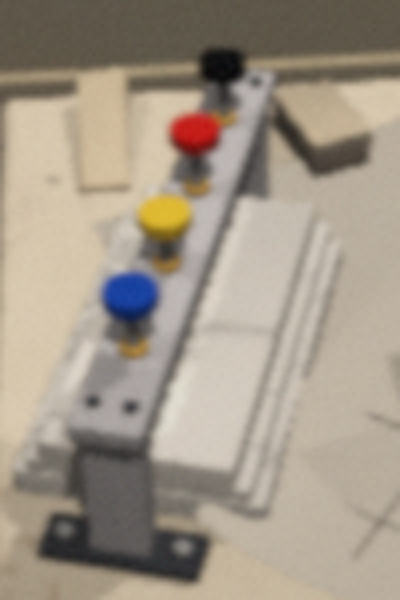

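The crops confirm clean heads, with nothing above them and the bar free. Before the swing, I check how tall the things near my path stand (wooden bow with hose, drill disc, yellow block) and work out the shifts.

Run:
```python
from meas import *; import pickle
from plant import env
S=pickle.load(open("scene0.pkl","rb"));T=pickle.load(open("top0.pkl","rb"))
np.set_printoptions(precision=4,suppress=True)
for n,a,b in(("hose end",(127,430),(424,376)),("bow end",(130,385),(530,372)),("bow left",(130,385),(392,356)),("disc",(218,172),(182,328)),("wheel bottom",(466,340),(455,85)),("wheel2 left",(380,20),(210,40)),("tape",(277,398),(443,268))):
    x,e=tri(ray(S,a),ray(T,b)); print(n,x,np.round(e[0],3))
s=env.state();R=s["tcp_rot"];p=s["position"]
for n,t in(("red",(.5718,.1165)),("yellow",(.5518,.0491)),("blue",(.5323,-.0181))):
    d=np.array([*t,.165])-p; print(n,"tool cm",R.T@d*100); p=np.array([*t,.165])
```

```text
hose end [ 0.188  -0.3101 -0.0687] 0.004
bow end [ 0.3004 -0.4502  0.2971] 0.041
bow left [ 0.2163 -0.2302 -0.0336] 0.027
disc [0.3133 0.3243 0.0709] 0.002
wheel bottom [ 0.8386 -0.3274  0.1929] 0.07
wheel2 left [0.7803 0.1795 0.5116] 0.085
tape [ 0.4793 -0.3369  0.0589] 0.0
red tool cm [-56.0262   6.6569  58.3268]
yellow tool cm [ 6.1245 -0.0141 -3.4522]
blue tool cm [ 6.1162 -0.0141 -3.399 ]
```

Request:
{"fn": "drive_tool", "kwargs": {
  "steps": [
    [[0,-3,0,0,0,0,-1],[0,-3,0,0,0,0,-1],[-4,0,4.1,0,0,0,-1],[-4,0,4.1,0,0,0,-1],[-4,0,4.1,0,0,0,-1],[-4,0,4.1,0,0,0,-1],[-4,0,4.1,0,0,0,-1],[-4,0,4.1,0,0,0,-1],[-4,0,4.1,0,0,0,-1],[-4,0,4.1,0,0,0,-1]]
  ]
}}

```text
time: 1.35
position: [0.3771, -0.1737, 0.291]
tcp_rot: [[0.223, 0.0, 0.975], [-0.975, -0.0, 0.223], [0.0, -1.0, 0.0]]
force: [1.1, -0.3, -0.3]
gripper_width: 0.0001
```

Request:
{"fn": "drive_tool", "kwargs": {
  "steps": [
    [[-4,0,4.1,0,0,0,-1],[-4,0,4.1,0,0,0,-1],[-4,0,4.1,0,0,0,-1],[-4,0,4.1,0,0,0,-1],[-4,0,4.1,0,0,0,-1],[0,2,0,0,0,0,-1],[0,2,0,0,0,0,-1],[0,2,0,0,0,0,-1],[0,0,0,0,0,0,-1],[0,0,0,0,0,0,-1]]
  ]
}}

```text
time: 2.6
position: [0.5321, 0.0651, 0.2318]
tcp_rot: [[0.223, 0.001, 0.975], [-0.975, -0.0, 0.223], [0.0, -1.0, 0.001]]
force: [-0.6, 0.1, -0.6]
gripper_width: -0.0002
```

```bash
cat > go.py <<'E'
import sys,numpy as np
from plant import env
np.set_printoptions(precision=3,suppress=True)
T={"red":(.5718,.1165),"yellow":(.5518,.0491),"blue":(.5323,-.0181)}
s=env.state(); z=float(sys.argv[2])
print(s["time"],s["position"],s["force"],"tool cm:",s["tcp_rot"].T@(np.array([*T[sys.argv[1]],z])-s["position"])*100)
E
python3 go.py red .165
```

```text
2.6 [0.532 0.065 0.232] [-0.61   0.141 -0.615] tool cm: [-4.124  6.687  5.009]
```

Move over red, then down to about 7 mm above its head.

Request:
{"fn": "drive_tool", "kwargs": {
  "steps": [
    [[-2.1,0,2.5,0,0,0,-1],[-2,0,2.5,0,0,0,-1],[0,2,0,0,0,0,-1],[0,2,0,0,0,0,-1],[0,1.5,0,0,0,0,-1],[0,1,0,0,0,0,-1],[0,0.2,0,0,0,0,-1],[0,0,0,0,0,0,-1],[0,0,0,0,0,0,-1],[0,0,0,0,0,0,-1]]
  ]
}}

```text
time: 3.85
position: [0.5718, 0.1163, 0.1649]
tcp_rot: [[0.223, 0.001, 0.975], [-0.975, 0.0, 0.223], [0.0, -1.0, 0.001]]
force: [-0.7, 0.2, -0.2]
gripper_width: 0.0
```

```bash
python3 go.py red .165
python3 - <<'E'
from meas import *
from plant import env
a=env.get_image("top")["frame"][185:280,200:355,::-1];b=env.get_image("scene")["frame"][130:290,250:400,::-1]
b=cv2.resize(b,(450,480),interpolation=cv2.INTER_CUBIC)
cv2.imwrite("pics/c3.png",b)
E
```

```text
3.85 [0.572 0.116 0.165] [-0.676  0.165 -0.226] tool cm: [-0.018 -0.008 -0.   ]
```

View pics/c3.png

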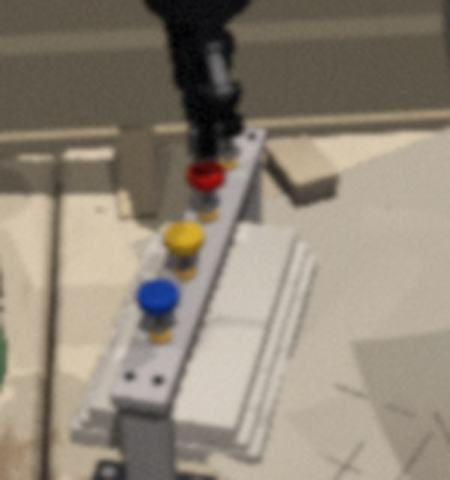

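The crop shows the shut fingertips directly above the red head, at about (205,165). Now I push slowly.

Request:
{"fn": "drive_tool", "kwargs": {
  "steps": [
    [[0,0.4,0,0,0,0,-1],[0,0.4,0,0,0,0,-1],[0,0.4,0,0,0,0,-1],[0,0.4,0,0,0,0,-1],[0,0.4,0,0,0,0,-1],[0,0.4,0,0,0,0,-1],[0,0.4,0,0,0,0,-1],[0,0.4,0,0,0,0,-1],[0,0,0,0,0,0,-1],[0,0,0,0,0,0,-1]]
  ]
}}

```text
time: 5.2
position: [0.5716, 0.1163, 0.1322]
tcp_rot: [[0.223, 0.0, 0.975], [-0.975, 0.0, 0.223], [0.0, -1.0, 0.0]]
force: [0.3, -0.0, -0.6]
gripper_width: 0.0003
```

Request:
{"fn": "drive_tool", "kwargs": {
  "steps": [
    [[0,0.1,0,0,0,0,-1],[0,0.1,0,0,0,0,-1],[0,0.1,0,0,0,0,-1],[0,0.1,0,0,0,0,-1],[0,0.1,0,0,0,0,-1],[0,0.05,0,0,0,0,-1],[0,0,0,0,0,0,-1],[0,0,0,0,0,0,-1],[0,0,0,0,0,0,-1],[0,0,0,0,0,0,-1]]
  ]
}}

```text
time: 6.45
position: [0.5717, 0.1163, 0.127]
tcp_rot: [[0.223, 0.001, 0.975], [-0.975, 0.0, 0.223], [0.0, -1.0, 0.001]]
force: [-0.3, 1.0, 3.1]
gripper_width: -0.0001
```

```bash
python3 go.py red .1255
```

```text
6.45 [0.572 0.116 0.127] [-0.289  1.009  3.119] tool cm: [-0.012  0.149  0.016]
```

Request:
{"fn": "drive_tool", "kwargs": {
  "steps": [
    [[0,0.05,0,0,0,0,-1],[0,0.05,0,0,0,0,-1],[0,0.05,0,0,0,0,-1],[0,0,0,0,0,0,-1],[0,0,0,0,0,0,-1],[0,0,0,0,0,0,-1],[0,0,0,0,0,0,-1],[0,0,0,0,0,0,-1],[0,0,0,0,0,0,-1],[0,0,0,0,0,0,-1]]
  ]
}}

```text
time: 7.7
position: [0.5717, 0.1163, 0.1258]
tcp_rot: [[0.223, 0.001, 0.975], [-0.975, 0.0, 0.223], [0.0, -1.0, 0.001]]
force: [-0.4, -0.9, 5.2]
gripper_width: -0.0001
```

Red is on the stone: the force passed 3 N at z = 0.127 and rises with the spring rate. I give it a last half millimetre, lift off, and move over yellow.

Request:
{"fn": "drive_tool", "kwargs": {
  "steps": [
    [[0,0.05,0,0,0,0,-1],[0,0,0,0,0,0,-1],[0,-1,0,0,0,0,-1],[0,-1.5,0,0,0,0,-1],[0,-1.5,0,0,0,0,-1],[0,0,0,0,0,0,-1],[3.1,0,-1.7,0,0,0,-1],[3,0,-1.7,0,0,0,-1],[0,0,0,0,0,0,-1],[0,0,0,0,0,0,-1]]
  ]
}}

```text
time: 8.95
position: [0.5519, 0.0496, 0.1646]
tcp_rot: [[0.223, -0.0, 0.975], [-0.975, 0.001, 0.223], [-0.001, -1.0, -0.0]]
force: [0.4, 0.1, 0.5]
gripper_width: -0.0001
```

```bash
python3 go.py yellow .132
python3 - <<'E'
from meas import *; from plant import env
np.set_printoptions(precision=4,suppress=True)
S=env.get_image("scene"); b=blobs(S,"scene"); print(b)
E
```

```text
8.95 [0.552 0.05  0.165] [0.426 0.061 0.525] tool cm: [ 0.049  3.263 -0.017]
{'red': (array([318.9765, 197.5529]), array([10, 11, 85], dtype=int32)), 'yellow': (array([310.5495, 209.0721]), array([ 13,  11, 111], dtype=int32)), 'blue': (array([302.2783, 228.5913]), array([ 13,  12, 115], dtype=int32)), 'black': (array([310.5872, 176.7319]), array([ 33,  42, 608], dtype=int32))}
```

Request:
{"fn": "drive_tool", "kwargs": {
  "steps": [
    [[0,0.4,0,0,0,0,-1],[0,0.4,0,0,0,0,-1],[0,0.4,0,0,0,0,-1],[0,0.4,0,0,0,0,-1],[0,0.4,0,0,0,0,-1],[0,0.4,0,0,0,0,-1],[0,0.4,0,0,0,0,-1],[0,0.4,0,0,0,0,-1],[0,0,0,0,0,0,-1],[0,0,0,0,0,0,-1]]
  ]
}}

```text
time: 10.25
position: [0.552, 0.0491, 0.1326]
tcp_rot: [[0.223, 0.0, 0.975], [-0.975, -0.0, 0.223], [0.0, -1.0, -0.0]]
force: [-0.4, 0.2, 0.0]
gripper_width: -0.0001
```

Request:
{"fn": "drive_tool", "kwargs": {
  "steps": [
    [[0,0.1,0,0,0,0,-1],[0,0.1,0,0,0,0,-1],[0,0.1,0,0,0,0,-1],[0,0.1,0,0,0,0,-1],[0,0.1,0,0,0,0,-1],[0,0.05,0,0,0,0,-1],[0,0.05,0,0,0,0,-1],[0,0,0,0,0,0,-1],[0,0,0,0,0,0,-1],[0,0,0,0,0,0,-1]]
  ]
}}

```text
time: 11.5
position: [0.5521, 0.0492, 0.127]
tcp_rot: [[0.223, 0.001, 0.975], [-0.975, -0.0, 0.223], [0.0, -1.0, 0.0]]
force: [-0.5, -1.0, 2.6]
gripper_width: -0.0003
```

Request:
{"fn": "drive_tool", "kwargs": {
  "steps": [
    [[0,0.05,0,0,0,0,-1],[0,0.05,0,0,0,0,-1],[0,0.05,0,0,0,0,-1],[0,0,0,0,0,0,-1],[0,0,0,0,0,0,-1],[0,0,0,0,0,0,-1],[0,0,0,0,0,0,-1],[0,0,0,0,0,0,-1],[0,0,0,0,0,0,-1],[0,0,0,0,0,0,-1]]
  ]
}}

```text
time: 12.75
position: [0.5522, 0.0492, 0.1258]
tcp_rot: [[0.223, 0.001, 0.975], [-0.975, -0.0, 0.223], [0.0, -1.0, 0.001]]
force: [-1.0, -0.9, 4.6]
gripper_width: -0.0003
```

Yellow behaves the same as red. I do the same finish and move over blue.

Request:
{"fn": "drive_tool", "kwargs": {
  "steps": [
    [[0,0.05,0,0,0,0,-1],[0,0,0,0,0,0,-1],[0,-1,0,0,0,0,-1],[0,-1.5,0,0,0,0,-1],[0,-1.5,0,0,0,0,-1],[0,0,0,0,0,0,-1],[3.1,0,-1.7,0,0,0,-1],[3,0,-1.7,0,0,0,-1],[0,0,0,0,0,0,-1],[0,0,0,0,0,0,-1]]
  ]
}}

```text
time: 14.0
position: [0.5323, -0.0174, 0.1646]
tcp_rot: [[0.222, -0.0, 0.975], [-0.975, 0.001, 0.222], [-0.001, -1.0, -0.0]]
force: [0.1, 0.3, -0.1]
gripper_width: 0.0002
```

```bash
python3 go.py blue .132
python3 - <<'E'
from meas import *; from plant import env
S=env.get_image("scene"); print(blobs(S,"scene"))
E
```

```text
14.0 [ 0.532 -0.017  0.165] [ 0.065  0.316 -0.137] tool cm: [ 0.069  3.259 -0.014]
{'red': (array([318.33333333, 197.61290323]), array([12, 10, 93], dtype=int32)), 'yellow': (array([311.27777778, 216.40740741]), array([ 12,  12, 108], dtype=int32)), 'blue': (array([301.84033613, 228.71428571]), array([ 13,  12, 119], dtype=int32)), 'black': (array([299.43944954, 182.9706422 ]), array([  33,   63, 1090], dtype=int32))}
```

Request:
{"fn": "drive_tool", "kwargs": {
  "steps": [
    [[0,0.4,0,0,0,0,-1],[0,0.4,0,0,0,0,-1],[0,0.4,0,0,0,0,-1],[0,0.4,0,0,0,0,-1],[0,0.4,0,0,0,0,-1],[0,0.4,0,0,0,0,-1],[0,0.4,0,0,0,0,-1],[0,0.4,0,0,0,0,-1],[0,0,0,0,0,0,-1],[0,0,0,0,0,0,-1]]
  ]
}}

```text
time: 15.3
position: [0.5323, -0.0181, 0.1326]
tcp_rot: [[0.223, -0.0, 0.975], [-0.975, -0.0, 0.223], [0.0, -1.0, -0.0]]
force: [-0.3, -0.1, 0.8]
gripper_width: 0.0001
```

Request:
{"fn": "drive_tool", "kwargs": {
  "steps": [
    [[0,0.1,0,0,0,0,-1],[0,0.1,0,0,0,0,-1],[0,0.1,0,0,0,0,-1],[0,0.1,0,0,0,0,-1],[0,0.1,0,0,0,0,-1],[0,0.05,0,0,0,0,-1],[0,0.05,0,0,0,0,-1],[0,0,0,0,0,0,-1],[0,0,0,0,0,0,-1],[0,0,0,0,0,0,-1]]
  ]
}}

```text
time: 16.55
position: [0.5325, -0.0179, 0.127]
tcp_rot: [[0.223, 0.0, 0.975], [-0.975, -0.0, 0.223], [0.0, -1.0, 0.0]]
force: [0.1, -0.2, 2.5]
gripper_width: 0.0001
```

Request:
{"fn": "drive_tool", "kwargs": {
  "steps": [
    [[0,0.05,0,0,0,0,-1],[0,0.05,0,0,0,0,-1],[0,0.05,0,0,0,0,-1],[0,0,0,0,0,0,-1],[0,0,0,0,0,0,-1],[0,0,0,0,0,0,-1],[0,0,0,0,0,0,-1],[0,0,0,0,0,0,-1],[0,0,0,0,0,0,-1],[0,0,0,0,0,0,-1]]
  ]
}}

```text
time: 17.8
position: [0.5326, -0.0179, 0.1258]
tcp_rot: [[0.223, 0.001, 0.975], [-0.975, -0.0, 0.223], [0.0, -1.0, 0.0]]
force: [-1.1, -1.6, 6.0]
gripper_width: 0.0
```

Finish blue, lift, and back away sideways and up so the cameras can see.

Request:
{"fn": "drive_tool", "kwargs": {
  "steps": [
    [[0,0.05,0,0,0,0,-1],[0,0,0,0,0,0,-1],[0,-1,0,0,0,0,-1],[0,-3,0,0,0,0,-1],[0,-4,0,0,0,0,-1],[0,-4,0,0,0,0,-1],[4,0,-4,0,0,0,-1],[4,0,-4,0,0,0,-1],[4,0,-4,0,0,0,-1],[4,0,-3,0,0,0,-1]]
  ]
}}

```text
time: 19.05
position: [0.4202, -0.2077, 0.2444]
tcp_rot: [[0.223, -0.001, 0.975], [-0.975, 0.001, 0.223], [-0.001, -1.0, -0.0]]
force: [0.5, 0.1, -0.2]
gripper_width: -0.0001
```

Request:
{"fn": "drive_tool", "kwargs": {
  "steps": [
    [[4,0,-4,0,0,0,-1],[4,0,-4,0,0,0,-1],[4,0,-3,0,0,0,-1],[4,0,-3,0,0,0,-1],[4,0,-2,0,0,0,-1],[4,0,-2,0,0,0,-1],[0,0,0,0,0,0,-1],[0,0,0,0,0,0,-1],[0,0,0,0,0,0,-1],[0,0,0,0,0,0,-1]]
  ]
}}

```text
time: 20.3
position: [0.3003, -0.4803, 0.245]
tcp_rot: [[0.224, 0.0, 0.975], [-0.975, 0.0, 0.224], [-0.0, -1.0, 0.0]]
force: [-0.4, 0.5, 0.4]
gripper_width: -0.0003
```

Run:
```python
from meas import *; from plant import env; import pickle
np.set_printoptions(precision=4,suppress=True)
S=env.get_image("scene");T=env.get_image("top");bs,bt=blobs(S,"scene"),blobs(T,"top")
S0=pickle.load(open("scene0.pkl","rb"));T0=pickle.load(open("top0.pkl","rb"));b0,t0=blobs(S0,"scene"),blobs(T0,"top")
for c in HSV:
    f=lambda a,b:tri(ray(S,a[c][0]),ray(T,b[c][0]))[0]
    print(c,bs[c][1],bt[c][1],f(b0,t0),f(bs,bt))
print(env.state()["position"],env.state()["time"])
cv2.imwrite("pics/end.png",cv2.resize(S["frame"][155:305,270:370,::-1],None,fx=4,fy=4,interpolation=cv2.INTER_CUBIC))
```

```text
red [12 10 91] [ 12  12 108] [0.572  0.1164 0.1482] [0.5718 0.1164 0.1217]
yellow [ 13  11 111] [ 12  11 106] [0.5521 0.0492 0.1422] [0.5521 0.0493 0.121 ]
blue [ 12  12 116] [ 12  12 106] [ 0.5325 -0.0181  0.1456] [ 0.5324 -0.018   0.1217]
black [ 9  9 65] [ 11  11 102] [0.5912 0.1834 0.1478] [0.5913 0.1835 0.1478]
[ 0.3002 -0.4806  0.245 ] 20.4
```

View pics/end.png

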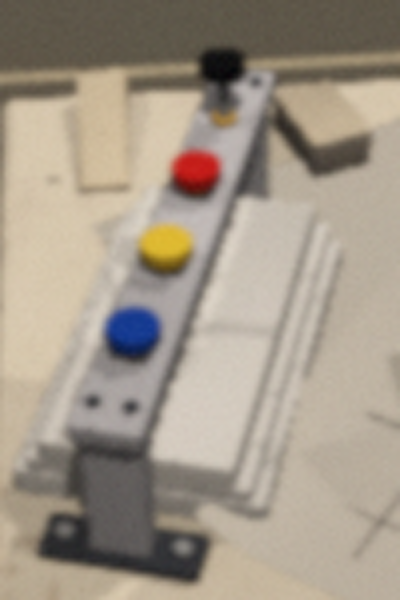

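The end picture shows red, yellow and blue all down at one height, black unchanged and the surroundings unmoved. Handing in.

```bash
python3 -c "
from plant import env
print(env.close_job())"
```

```text
the job is handed in; nothing more can be done
None
```

I pushed the red, then the yellow, then the blue pin down with shut fingertips, and each reached the stone before I started the next. The job was handed in at about 20 s of robot time, with the arm well clear of the gauge.

- **Contact:** on each pin the force reached about 3 N with the tip at z = 0.127 m. It then rose to 5–6 N at 0.1258 m, as the sprung head should once the foot is on the stone. I added a final 0.5 mm each time, which should be about 7 N, but I took no force reading at that last depth.
- **Final heights:** two-view measurement puts the red, yellow and blue head centres at 121.7, 121.0 and 121.7 mm, where 122 mm is expected with the foot on the stone. The 1 mm low reading on yellow is within the 2 mm camera calibration.
- **Black pin:** unchanged, at 147.8 mm before and after.

No check failed. I checked that the loose things had not moved only by eye, in a crop round the gauge that does not show all of them. No collision showed in the force readings, which I had only at the end of each move.

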